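# Put the drill chuck away under the sliding panel

## Task

Put the drill chuck away from the sanding dust: slide the handle-less panel in the top of the wooden chest fully open by pressing on it with closed fingertips and dragging it along, lower the chuck in and stand it upright in the well underneath before letting go, then drag the panel fully shut the same way. Press firmly enough to carry the panel along but gently, never above 20 N on the chest or panel, and leave the other things on the bench where they are.

Things in the scene. Friction and masses are not known exactly. Their poses are not given: they have to be found in the camera images.
- box: wooden chest fixed on the bench, 160 (its x) x 328 (its y) x 68 mm high; origin at the centre of its underside, z up. Its 3 mm top plate has a window, x = -62 to 62 and y = -144 to 26 mm, filled when shut by a plain aluminium panel without handle that opens towards +y, sliding under the plate. The fingers may nowhere press on chest or panel with more than 20 N
- shutter (a joint): how far the panel is open, m: 0 = shut against its stop, 0.12 = fully open against its stop; no gap shows up to 0.008, as its edge is still under the plate. It takes about 5 N along its run to move it; it stays where it is left. It is carried by friction only: press on its face with closed fingertips, about 9 to 14 N, and drag; less slips
- box_press (a point): 25 mm inside the window's -y end on the chest's centre line (y = -119 mm in the chest's frame), level with the chest's top (z = 68 mm): over a place to press to begin opening. The panel's face lies lower, here by 4 to 10 mm, different each time and shown by no reading: feel for it. The face falls by 3.5 mm per 100 mm towards +y
- box_shutpress (a point): on the chest's centre line at y = 0, level with its top: over a place to press to begin shutting. When fully open, the panel's last 50 mm (y = -24 to 26 mm) still show here. The panel is 136 x 186 x 4 mm and hangs on springs: it sinks about 1 mm for each 7 N of press, at most 6 mm, and springs back
- box_well (a point): centre of the well's floor, where the chuck is to stand: 6 mm above the bench, at y = -84 mm in the chest's frame; axes as the chest's. The well is 140 mm wide (x) and reaches from y = -154 to -19 mm, where a divider 40 mm high bounds it; when the panel is fully open the clear mouth above is 124 mm (x) by y = -144 to -24 mm
- chuck_mid (a point): loose steel drill chuck standing upright: a knurled cylinder 36 mm across and 31 mm high, then a cone to a 20 mm wide nose at the top, 42 mm high in all, 0.22 kg; this point is on its axis, 21 mm above its underside; z up along its axis
- drum: sanding drum, upright red-brown cylinder, 38 mm across, 55 mm high with a thin spindle stub to 69 mm; bystander; origin at the centre of its underside
- jar: small amber glass jar with a steel cap, 44 mm across, 50 mm high; bystander; origin at the centre of its underside
- offcut: dark wood offcut, 90 x 50 x 30 mm high; bystander; origin at the centre of its underside
- wrench: steel wrench lying flat; bystander; origin at the centre of its underside
- screwdriver: screwdriver lying flat; bystander; origin at the centre of its underside
- can: white can, 64 mm across, 170 mm high; bystander; origin at the centre of its underside
- cup: black cup, 70 mm across, 85 mm high; bystander; origin at the centre of its underside
Mind the look-alikes: they are no part of the job. Leave any blue or green look-alike of the part that bears chuck_mid alone.

How it is judged:
By the outcome, as a careful person would: the job done as asked, in the order asked, and still so for the second after the job is handed in, with the robot touching nothing.
It also fails if it takes over 72 s, if anything falls off the work surface, if the arm or the gripper's body presses on something with over 40 N, if the wrist force passes 120 N, or if a joint passes its speed limit or range.

## Robot

A 6-joint arm with a two-finger parallel gripper is mounted at the origin on the work surface. World frame = base frame: x ahead of the robot, y to its left, z up, the work surface at z = 0. Lengths are in mm, angles in rad, forces in N, time in s.
With the tool pointing down it reaches from about 275 to 750 mm from the base axis. Payload 10.2 kg.
Tool frame: the origin (TCP) lies between the finger pads; the fingertips stand 22 mm ahead of it and the grasp point (between the pads) lies 3 mm ahead of it (ctrl.nose_length is the distance from the TCP to the fingertips, in mm); y points along the fingers, z is the direction in which the jaws open and shut, and the axes are right-handed (so a half turn about y gives the same grasp; the last joint's range is limited). The gripper opens to 85 mm and grips with 20 to 120 N. Pads are 22 mm wide; open, the fingers measure 114 mm over their backs; the gripper's body (76 mm by 85 mm) begins 54 mm behind the grasp point. The pads swing forward as they close: fully open they stand 13 mm farther back than shut.
Start: joints at [0.968, 0.313, 1.498, -0, 1.331, -0.223], TCP at [194.649, 487.589, 253.294] pointing down, gripper open.
Joint ranges: [-2.94, 2.94], [-0.97, 2.17], [0.19, 2.56], [-1.23, 4.37], [0.02, 3.11], [-2.88, 2.88]. Speed limits (rad/s): [2.39, 2.39, 3.01, 3.14, 3.14, 3.14].

## Interface

Orientations are given as a unit quaternion [w, x, y, z].
In Python, from rig import ctrl, eyes, models gives the robot as it stands.
- The arm moves only by the shell command python3 -m crank 'ROWS' [FORCE]. ROWS is JSON, a list of rows, each an object with "dp": the shift along the tool's x, y, z in mm, a list of three; "roll": the turn about the tool's y in rad; "gripper": the closure in counts, from 0 (fully open) to 255 (shut). A call has 1 to 10 rows; each row is the pose to reach, as a shift and turn from the pose commanded when the call began, along the tool's axes at that moment; what a row does not reach only later rows make up. A row lasts 1/12 s, in which the tool goes at most 41.7 mm and 7.16 degrees, less where a joint would pass 70% of its speed; a pose out of reach is approached as far as the arm can. A call with a gripper value outside its range is refused whole. The fingers move at their own pace and stop on an object; FORCE is the grip in N (left out, the last holds). Time passes only in rows, so rows that repeat a pose let the fingers close. It gives the time, the measured TCP pose, the force and the opening at its end, in the units of the state.
- ctrl.sense(): the state, without advancing time (a new reading comes with each control period).
- eyes.capture(name): name is "side" or "top" or "wrist"; returns a dict with "color" (480x640x3 uint8, red, green, blue), "fx", "fy", "cx", "cy" (pixels), "R" (3x3) and "t" (3): a world point X has camera coordinates R X + t. Camera axes: x right, y down, z forward; pixel columns grow to the right and rows downward; lengths in mm; the calibration is good to about 2 mm. The wrist camera is an equidistant fisheye: a pixel r from the principal point sees the ray r / f radians off the axis. A picture is of the moment at which its call begins. There is no depth.
- ctrl.finish_job(): hands the job in, once; it reports no verdict.
Trained networks look in a picture, given as the dict that the camera call returned (one of the last four; its "shot" number tells which), for a name from the list of things; names that differ only in an ending like _2 or _b are one class to them, and where a whole thing is asked for, a point or a joint stands for the part that bears it (a point fixed in the world has none). Each returns a list of dicts, best first, with "confidence" (0 to 1); they miss things now and then, are a little off and sometimes report something else, mostly with a low value. They report only what shows in the picture. A call takes as long as a camera call. They do not tell look-alikes from the thing itself.
- models.spot_in(picture, label): "extent" ([centre column, centre row, width, height] in pixels, round what is visible of it).
- models.spot_point(picture, label): "centre" ([column, row] in pixels: a listed point, or the origin of a listed thing).
The state is a dict: "time_s": time; "joints": joint angles; "dq": joint speeds; "tau": joint torques, N m; "eef_pos": TCP position; "ee_rot": TCP orientation; "force": force on the tool from outside, world axes, zero at the start; "wrist_torque": the same for the moment, N m; "grip_width": opening from 0.0 (shut) to 1.0 (fully open).
Only numpy, scipy, OpenCV 4.12 (cv2) and the standard library are available. Lean on these libraries where they do the work, as an engineer would, in place of code of your own. Each camera call takes 0.05 s, during which the arm holds its last target. There are 200 camera calls.

## Working session

There is one attempt and no reset: what is moved stays moved. The work goes in short steps, Python scripts to look and compute and a shell command to move; the robot and the scene stay as the last step left them, time stands still between calls to the robot, and variables do not carry over. Pictures are saved under pics/ and viewed, about 8 in all and at most 12, crops included, and the job is handed in when it is done.

```bash
ls; mkdir -p pics; cat > h.py <<'E'
import numpy as np, cv2
from rig import ctrl, eyes, models
from scipy.spatial.transform import Rotation as Ro
def save(p,n): cv2.imwrite('pics/'+n, cv2.cvtColor(p['color'],cv2.COLOR_RGB2BGR))
def ray(p,px,fish=False):
    R=np.array(p['R']);t=np.array(p['t'])
    a=np.array([(px[0]-p['cx'])/p['fx'],(px[1]-p['cy'])/p['fy']])
    if fish:
        r=np.linalg.norm(a); d=np.array([*(a/r*np.sin(r) if r>0 else a),np.cos(r)])
    else: d=np.array([*a,1.])
    return -R.T@t, R.T@d
def atz(p,px,z,fish=False):
    o,d=ray(p,px,fish); return o+d*(z-o[2])/d[2]
def proj(p,X,fish=False):
    c=np.array(p['R'])@np.array(X)+np.array(p['t'])
    if fish:
        r=np.hypot(c[0],c[1]);th=np.arctan2(r,c[2]);a=c[:2]/r*th
    else: a=c[:2]/c[2]
    return a*[p['fx'],p['fy']]+[p['cx'],p['cy']]
def tool():
    s=ctrl.sense(); q=s['ee_rot']; return s,np.array(s['eef_pos']),Ro.from_quat([q[1],q[2],q[3],q[0]]).as_matrix()
E
python3 - <<'E'
from h import *
s,p,R=tool(); print(s); print(R.round(3), ctrl.nose_length)
Z=dict(box_press=68,box_shutpress=68,box_well=6,chuck_mid=21,box=0,drum=0,jar=0,offcut=0,can=0,cup=0,wrench=0,screwdriver=0)
for c in ['top','side','wrist']:
    P=eyes.capture(c); save(P,c+'0.png')
    for n in Z:
        for d in models.spot_point(P,n)[:3]:
            if d['confidence']>.3: print(c,n,np.round(d['centre']),round(d['confidence'],2),atz(P,d['centre'],Z[n],c=='wrist').round(0))
E
```

```text
pics
{'time_s': 0.0, 'joints': array([ 9.67607560e-01,  3.13458758e-01,  1.49843561e+00, -2.21258333e-05,
        1.33100107e+00, -2.23388217e-01]), 'dq': array([-0.00039449,  0.00082805, -0.00083907,  0.00033308, -0.00070903,
       -0.00035945]), 'tau': array([-8.40213324e-04, -4.12272871e+01, -2.59732229e+01, -2.58801983e-04,
        4.28233747e-03,  2.04252564e-05]), 'eef_pos': array([194.51276931, 487.38974459, 252.73113269]), 'ee_rot': array([-0.6939705 ,  0.69482025, -0.13365033,  0.13329427]), 'force': array([ 0.70258753,  0.26409682, -0.38185934]), 'wrist_torque': array([-0.01603615,  0.04361484, -0.07737533]), 'grip_width': 1.0009958448386544}
[[ 0.929 -0.001  0.371]
 [-0.371 -0.001  0.929]
 [-0.    -1.    -0.001]] 22.0
top box_press [296. 233.] 0.61 [568.  81.  68.]
top box_shutpress [250. 223.] 0.76 [595. 199.  68.]
top chuck_mid [437. 294.] 0.61 [ 420. -300.   21.]
top chuck_mid [472. 279.] 0.59 [ 459. -394.   21.]
top chuck_mid [436. 264.] 0.59 [ 499. -300.   21.]
top box [253. 225.] 0.98 [602. 201.   0.]
top drum [413. 233.] 0.48 [ 586. -244.    0.]
top jar [372. 284.]
[... 297 characters left out ...]
.  68.]
side box_press [433. 375.] 0.68 [ 623. -485.   68.]
side box_shutpress [321. 210.] 0.65 [596. 202.  68.]
side chuck_mid [277. 357.] 0.89 [ 353. -302.   21.]
side chuck_mid [344. 343.] 0.7 [ 503. -301.   21.]
side chuck_mid [309. 349.] 0.67 [ 423. -297.   21.]
side drum [367. 328.] 0.59 [ 577. -245.    0.]
side jar [298. 307.] 0.91 [ 443. -125.    0.]
side offcut [419. 309.] 0.86 [ 721. -216.    0.]
side can [312. 187.] 0.9 [645. 475.   0.]
side cup [280. 185.] 0.66 [544. 519.   0.]
side wrench [419. 265.] 0.78 [799. -43.  -0.]
side screwdriver [430. 374.] 0.91 [ 654. -419.   -0.]
wrist chuck_mid [ 13. 458.] 0.82 [ 430. -311.   21.]
wrist chuck_mid [  4. 465.] 0.73 [ 453. -394.   21.]
```

View pics/top0.png

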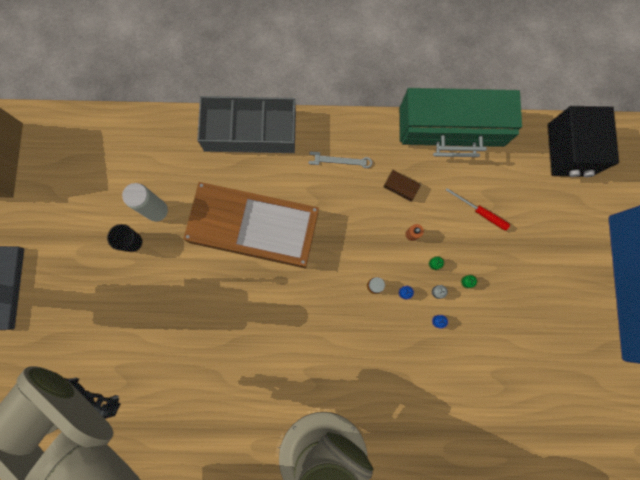

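View pics/side0.png

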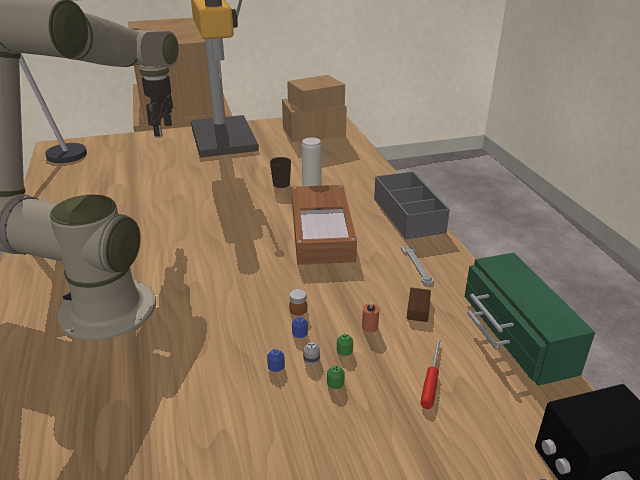

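The steel chuck is at top (439,292) and side (311,351), with blue and green look-alikes around it. The chest's pale panel shows shut at top (275,228). Next I fit the chest pose from the panel outline.

```bash
cat >> h.py <<'E'
def quad(img,lo,roi):
    hsv=cv2.cvtColor(img,cv2.COLOR_RGB2HSV); m=((hsv[...,1]<60)&(hsv[...,2]>lo)).astype(np.uint8)
    k=np.zeros_like(m); x0,x1,y0,y1=roi; k[y0:y1,x0:x1]=1; m=cv2.morphologyEx(m*k,cv2.MORPH_OPEN,np.ones((3,3)))
    c=max(cv2.findContours(m,cv2.RETR_EXTERNAL,cv2.CHAIN_APPROX_NONE)[0],key=cv2.contourArea)
    return c[:,0,:], cv2.contourArea(c)
E
python3 - <<'E'
from h import *
from scipy.optimize import least_squares
T=eyes.capture('top');S=eyes.capture('side')
def corners(v,z=67): 
    x,y,a=v;c,s=np.cos(a),np.sin(a)
    return [np.array([x+c*u-s*w,y+s*u+c*w,z]) for u,w in [(-62,-144),(62,-144),(62,26),(-62,26)]]
D=[]
for P,roi in((T,(225,320,190,270)),(S,(290,355,200,250))):
    c,a=quad(P['color'],120,roi); print(a, c.min(0),c.max(0)); D.append((P,c.astype(np.float32)))
def res(v):
    r=[]
    for P,c in D:
        q=np.array([proj(P,X) for X in corners(v)],np.float32)
        r+= [cv2.pointPolygonTest(q,(float(p[0]),float(p[1])),True)-.0 for p in c[::3]]
    return r
for sel in ([0],[1],[0,1]):
    D0=D; D=[D0[i] for i in sel]
    f=least_squares(res,[597,200,-.2],x_scale=[10,10,.1],loss='soft_l1',diff_step=1e-3); print(sel,f.x.round(3),f.cost/len(f.fun))
    D=D0
x,y,a=f.x
for n,w in (('press',-119),('shut',0),('well',-84)): print(n,(x-np.sin(a)*w,y+np.cos(a)*w))
# chuck: triangulate grey
for P,px in((T,(439,292)),(S,(311,352))):
    d=[q for q in models.spot_point(P,'chuck_mid')]
    print([(np.round(q['centre'],1),round(q['confidence'],2),atz(P,q['centre'],21).round()) for q in d])
    e=[q for q in models.spot_in(P,'chuck_mid')]; print([np.round(q['extent'],1) for q in e])
s,p,R=tool();print(R.T@(np.array([568,82,150])-p))
E
```

```text
2785.0 [237 200] [308 256]
1043.0 [301 210] [347 238]
[0] [ 5.93539e+02  1.95079e+02 -1.91000e-01] 0.5711315623097573
[1] [ 5.91779e+02  1.76890e+02 -2.10000e-01] 1.7779776165886372
[0, 1] [ 5.93820e+02  1.94383e+02 -1.94000e-01] 1.1468619001531244
press (np.float64(570.8296932992918), np.float64(77.62508064759741))
shut (np.float64(593.8201584297002), np.float64(194.38311468846106))
well (np.float64(577.5915948082354), np.float64(111.96567889491025))
[(array([436.7, 294.8]), 0.73, array([ 416., -298.,   21.])), (array([439.2, 317.6]), 0.61, array([ 356., -303.,   21.])), (array([436.5, 263.7]), 0.55, array([ 500., -301.,   21.])), (array([404.8, 290.9]), 0.5, array([ 425., -213.,   21.])), (array([470.2, 280.6]), 0.46, array([ 455., -390.,   21.]))]
[array([435.8, 262.5,  15.7,  14.6]), array([440.8, 322.1,  14.4,  12.3]), array([406.6, 291.8,  15. ,  12. ]), array([470. , 281.5,  18.8,  16.2]), array([440.2, 292.2,  16.5,  11.7])]
[(array([335.9, 375.8]), 0.93, array([ 456., -389.,   21.])), (array([298.4, 327. ]), 0.84, array([ 420., -221.,   21.])), (array([306.9, 350.5]), 0.67, array([ 418., -300.,   21.])), (array([275.2, 356.1]), 0.67, array([ 349., -298.,   21.])), (array([345.1, 344.2]), 0.56, array([ 504., -305.,   21.]))]
[array([310.9, 354. ,  19.7,  20. ]), array([275.6, 361.4,  17.4,  21.3]), array([336.5, 374.3,  16.8,  27. ]), array([299.2, 328.5,  18.2,  22.7]), array([346.6, 344.1,  13.5,  23.7])]
[ 497.12033063  103.28417042 -238.28843012]
```

```bash
python3 -m crank '[{"dp":[496,70,-238],"roll":-0.19,"gripper":255},{"dp":[496,70,-238],"roll":-0.19,"gripper":255},{"dp":[496,70,-238],"roll":-0.19,"gripper":255},{"dp":[496,70,-238],"roll":-0.19,"gripper":255},{"dp":[496,70,-238],"roll":-0.19,"gripper":255},{"dp":[496,70,-238],"roll":-0.19,"gripper":255},{"dp":[496,70,-238],"roll":-0.19,"gripper":255},{"dp":[496,70,-238],"roll":-0.19,"gripper":255},{"dp":[496,70,-238],"roll":-0.19,"gripper":255},{"dp":[496,70,-238],"roll":-0.19,"gripper":255}]'; python3 - <<'E'
from h import *
s,p,R=tool();print(R.T@(np.array([569,82,182])-p))
E
```

```text
time_s: 3.08
eef_pos: [472.6, 184.8, 201.2]
ee_rot: [0.704, -0.704, 0.067, -0.067]
force: [0.0, -0.4, -0.6]
grip_width: -0.004
[114.07824773  19.24529017 -82.78580995]
```

```bash
python3 -m crank '[{"dp":[114,19,-83]},{"dp":[114,19,-83]},{"dp":[114,19,-83]},{"dp":[114,19,-83]},{"dp":[114,19,-83]},{"dp":[114,19,-83]}]'; python3 - <<'E'
from h import *
W=eyes.capture('wrist'); save(W,'w1.png')
s,p,R=tool(); print(p,R.round(3),W['fx'],-np.array(W['R']).T@W['t'])
for n,z in (('box_press',68),('box_shutpress',68),('box_well',68)):
    print(n,[(np.round(d['centre']),round(d['confidence'],2),atz(W,d['centre'],z,True).round(1)) for d in models.spot_point(W,n)[:2]])
for u,w in [(-62,-144),(62,-144),(62,26),(-62,26)]:
    a=-.194; X=[593.6+np.cos(a)*u-np.sin(a)*w,195+np.sin(a)*u+np.cos(a)*w,67]; print(proj(W,X,True).round(0))
E
```

```text
[476.51172819 180.06133361 200.06542183] [[ 0.981  0.001  0.193]
 [-0.193 -0.002  0.981]
 [ 0.002 -1.    -0.002]] 371.64829954431775 [397.29457941 199.68181851 320.84112938]
box_press []
box_shutpress []
box_well []
[179. 305.]
[202. 418.]
[380. 423.]
[393. 308.]$[0]: bad value
```

View pics/w1.png

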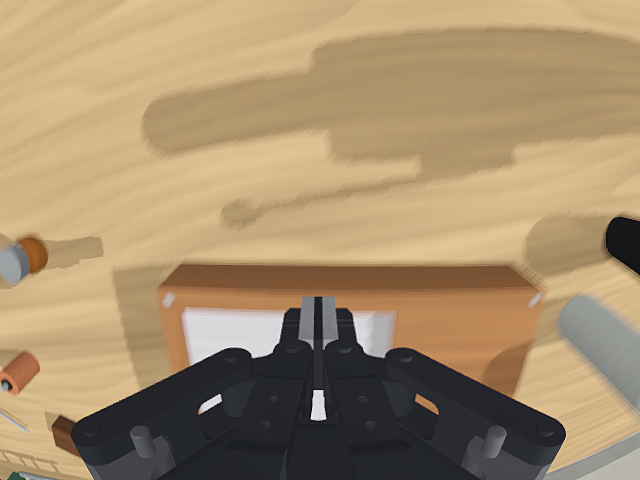

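The wrist picture shows the panel's near corners at (181,311) and (396,311), within a few pixels of the prediction, so the chest fit holds.

```bash
python3 -m crank '[{"dp":[112,85,-80],"roll":0,"gripper":255},{"dp":[112,85,-80],"roll":0,"gripper":255},{"dp":[112,85,-80],"roll":0,"gripper":255},{"dp":[112,85,-80],"roll":0,"gripper":255},{"dp":[112,85,-80],"roll":0,"gripper":255},{"dp":[112,85,-80],"roll":0,"gripper":255},{"dp":[112,85,-80],"roll":0,"gripper":255}]'; cat >> h.py <<'E'
B=(594.5,195.5,-.194)
def chest(X):
    x,y,a=B;c,s=np.cos(a),np.sin(a);u,w=X[0]-x,X[1]-y;return np.array([c*u+s*w,-s*u+c*w,X[2]-22])
def rep():
    s,p,R=tool(); print('tip chest',chest(p).round(2),'F',np.round(s['force'],2),'t',round(s['time_s'],2),'joints',np.round(s['joints'],2))
E
python3 -c "
from h import *
rep()"
```

```text
time_s: 3.87
eef_pos: [565.9, 88.4, 116.9]
ee_rot: [0.704, -0.704, 0.066, -0.067]
force: [-0.3, 0.8, 0.6]
grip_width: 0.002
tip chest [  -7.41 -110.62   94.9 ] F [-0.3   0.84  0.63] t 3.87 joints [-0.05  0.55  1.52  0.    1.07 -1.43]
```

```bash
python3 -m crank '[{"dp":[5,15,-5],"roll":0,"gripper":255},{"dp":[5,25,-5],"roll":0,"gripper":255},{"dp":[5,25,-5],"roll":0,"gripper":255},{"dp":[5,25,-5],"roll":0,"gripper":255}]';python3 -c "
from h import *
rep()"
```

```text
time_s: 4.2
eef_pos: [569.8, 82.2, 91.6]
ee_rot: [0.704, -0.704, 0.067, -0.066]
force: [0.1, -0.7, 0.9]
grip_width: -0.0
tip chest [  -2.43 -115.98   69.57] F [ 0.1  -0.73  0.93] t 4.2 joints [-0.06  0.59  1.53  0.    1.02 -1.44]
```

```bash
python3 -m crank '[{"dp":[1,2,-2],"roll":0,"gripper":255},{"dp":[1,4,-2],"roll":0,"gripper":255},{"dp":[1,5,-2],"roll":0,"gripper":255},{"dp":[1,6,-2],"roll":0,"gripper":255},{"dp":[1,6,-2],"roll":0,"gripper":255}]';python3 -m crank '[{"dp":[0,0.5,0],"roll":0,"gripper":255},{"dp":[0,1,0],"roll":0,"gripper":255},{"dp":[0,1,0],"roll":0,"gripper":255}]';python3 -c "
from h import *
rep()"
```

```text
time_s: 4.62
eef_pos: [570.9, 79.0, 85.2]
ee_rot: [0.704, -0.704, 0.067, -0.067]
force: [-0.0, -0.2, -0.4]
grip_width: 0.003
time_s: 4.87
eef_pos: [570.9, 79.0, 84.2]
ee_rot: [-0.704, 0.704, -0.067, 0.067]
force: [0.1, -0.4, 0.2]
grip_width: -0.001
tip chest [  -0.68 -118.88   62.21] F [ 0.08 -0.37  0.23] t 4.87 joints [-0.07  0.6   1.53 -0.    1.01 -1.45]
```

```bash
python3 -m crank '[{"dp":[0,0.5,0],"roll":0,"gripper":255},{"dp":[0,1,0],"roll":0,"gripper":255},{"dp":[0,1,0],"roll":0,"gripper":255}]';python3 -c "
from h import *
rep()"
```

```text
time_s: 5.12
eef_pos: [570.9, 79.0, 83.2]
ee_rot: [0.704, -0.704, 0.067, -0.067]
force: [-0.8, -0.1, 0.2]
grip_width: -0.001
tip chest [  -0.69 -118.87   61.18] F [-0.77 -0.06  0.18] t 5.12 joints [-0.07  0.61  1.53  0.    1.01 -1.45]
```

```bash
python3 -m crank '[{"dp":[0,0.5,0],"roll":0,"gripper":255},{"dp":[0,1,0],"roll":0,"gripper":255},{"dp":[0,1,0],"roll":0,"gripper":255}]'
```

```text
time_s: 5.37
eef_pos: [570.9, 79.0, 82.2]
ee_rot: [0.704, -0.704, 0.067, -0.067]
force: [-0.1, 0.5, -0.1]
grip_width: -0.002
```

```bash
python3 -m crank '[{"dp":[0,0.5,0],"roll":0,"gripper":255},{"dp":[0,1,0],"roll":0,"gripper":255},{"dp":[0,1,0],"roll":0,"gripper":255}]'
```

```text
time_s: 5.62
eef_pos: [571.0, 79.0, 81.5]
ee_rot: [-0.704, 0.704, -0.067, 0.067]
force: [-1.0, 0.0, 3.4]
grip_width: 0.0
```

```bash
python3 -m crank '[{"dp":[0,0.5,0],"roll":0,"gripper":255},{"dp":[0,0.7,0],"roll":0,"gripper":255},{"dp":[0,0.7,0],"roll":0,"gripper":255}]'
```

```text
time_s: 5.87
eef_pos: [571.0, 78.9, 81.0]
ee_rot: [-0.704, 0.704, -0.067, 0.067]
force: [-2.1, -0.7, 6.2]
grip_width: -0.003
```

```bash
python3 -m crank '[{"dp":[0,0.7,0],"roll":0,"gripper":255},{"dp":[0,1.4,0],"roll":0,"gripper":255},{"dp":[0,1.4,0],"roll":0,"gripper":255},{"dp":[0,1.4,0],"roll":0,"gripper":255}]'
```

```text
time_s: 6.2
eef_pos: [571.1, 78.9, 80.1]
ee_rot: [-0.704, 0.704, -0.067, 0.067]
force: [-3.4, -0.9, 10.9]
grip_width: 0.001
```

```bash
python3 -m crank '[{"dp":[0,0.2,2],"roll":0,"gripper":255},{"dp":[0,0.4,5],"roll":0,"gripper":255},{"dp":[0,0.5,8],"roll":0,"gripper":255},{"dp":[0,0.6,11],"roll":0,"gripper":255},{"dp":[0,0.7,14],"roll":0,"gripper":255},{"dp":[0,0.8,17],"roll":0,"gripper":255},{"dp":[0,0.9,20],"roll":0,"gripper":255},{"dp":[0,0.9,20],"roll":0,"gripper":255}]';python3 -c "
from h import *
rep()
W=eyes.capture('wrist'); save(W,'w2.png')"
```

```text
time_s: 6.87
eef_pos: [575.1, 98.6, 79.4]
ee_rot: [-0.704, 0.704, -0.066, 0.067]
force: [-3.8, -1.2, 10.5]
grip_width: 0.004
tip chest [ -0.4  -98.84  57.36] F [-3.75 -1.21 10.54] t 6.87 joints [-0.03  0.62  1.51 -0.    1.01 -1.41]
```

View pics/w2.png

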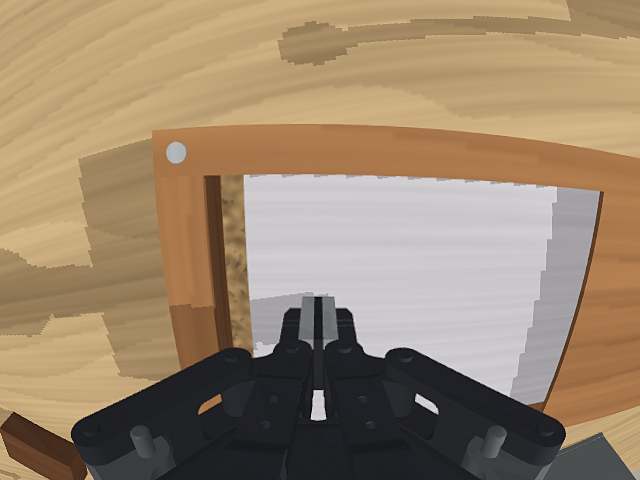

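A 20 mm gap has opened (columns 205–245) and the panel is following the tips. I keep dragging.

```bash
python3 -m crank '[{"dp":[0,0.2,3],"roll":0,"gripper":255},{"dp":[0,0.5,8],"roll":0,"gripper":255},{"dp":[0,0.7,13],"roll":0,"gripper":255},{"dp":[0,0.9,18],"roll":0,"gripper":255},{"dp":[0,1.1,23],"roll":0,"gripper":255},{"dp":[0,1.3,28],"roll":0,"gripper":255},{"dp":[0,1.5,33],"roll":0,"gripper":255},{"dp":[0,1.7,38],"roll":0,"gripper":255},{"dp":[0,1.9,43],"roll":0,"gripper":255}]';python3 -c "
from h import *
rep()"
```

```text
time_s: 7.67
eef_pos: [583.4, 140.5, 77.7]
ee_rot: [-0.704, 0.704, -0.066, 0.068]
force: [-3.3, -4.1, 12.7]
grip_width: 0.002
tip chest [ -0.25 -56.15  55.72] F [-3.31 -4.11 12.69] t 7.67 joints [ 0.04  0.66  1.46 -0.    1.03 -1.34]
```

```bash
python3 -m crank '[{"dp":[0,0.1,4],"roll":0,"gripper":255},{"dp":[0,0.2,9],"roll":0,"gripper":255},{"dp":[0,0.4,14],"roll":0,"gripper":255},{"dp":[0,0.6,19],"roll":0,"gripper":255},{"dp":[0,0.8,24],"roll":0,"gripper":255},{"dp":[0,1.0,29],"roll":0,"gripper":255},{"dp":[0,1.2,34],"roll":0,"gripper":255},{"dp":[0,1.4,39],"roll":0,"gripper":255},{"dp":[0,1.5,44],"roll":0,"gripper":255}]';python3 -c "
from h import *
rep()"
```

```text
time_s: 8.42
eef_pos: [592.1, 183.6, 76.3]
ee_rot: [-0.704, 0.704, -0.066, 0.068]
force: [-1.9, -4.9, 10.7]
grip_width: 0.001
tip chest [ -0.11 -12.14  54.34] F [-1.88 -4.88 10.68] t 8.42 joints [ 0.11  0.69  1.39 -0.    1.06 -1.27]
```

```bash
python3 -m crank '[{"dp":[0,0.1,4],"roll":0,"gripper":255},{"dp":[0,0.3,8],"roll":0,"gripper":255},{"dp":[0,0.4,11],"roll":0,"gripper":255},{"dp":[0,0.5,14],"roll":0,"gripper":255},{"dp":[0,0.5,16],"roll":0,"gripper":255},{"dp":[0,0.5,16],"roll":0,"gripper":255}]';python3 -c "
from h import *
rep()"
```

```text
time_s: 8.92
eef_pos: [595.2, 199.1, 75.8]
ee_rot: [-0.703, 0.704, -0.066, 0.068]
force: [-1.3, -5.8, 10.4]
grip_width: 0.004
tip chest [-5.000e-02  3.660e+00  5.385e+01] F [-1.28 -5.85 10.43] t 8.92 joints [ 0.14  0.71  1.36 -0.    1.07 -1.24]
```

```bash
python3 -m crank '[{"dp":[0,0.1,2],"roll":0,"gripper":255},{"dp":[0,0.2,4],"roll":0,"gripper":255},{"dp":[0,0.2,4],"roll":0,"gripper":255}]';python3 -m crank '[{"dp":[0,-8,0],"roll":0,"gripper":255},{"dp":[0,-40,0],"roll":0,"gripper":255},{"dp":[0,-100,0],"roll":0,"gripper":255},{"dp":[0,-100,0],"roll":0,"gripper":255},{"dp":[0,-100,0],"roll":0,"gripper":255}]';python3 -c "
from h import *
rep()
W=eyes.capture('wrist'); save(W,'w3.png')
for w in (-144,-24,-19,26):
  for u in (-62,62):
    x,y,a=B; X=[x+np.cos(a)*u-np.sin(a)*w,y+np.sin(a)*u+np.cos(a)*w,68 if w!=-24 else 54.5]; print(w,u,proj(W,X,True).round(0))"
```

```text
time_s: 9.17
eef_pos: [596.0, 202.9, 75.7]
ee_rot: [-0.703, 0.704, -0.066, 0.068]
force: [-0.6, -5.8, 10.9]
grip_width: -0.001
time_s: 9.58
eef_pos: [596.6, 204.2, 179.4]
ee_rot: [0.705, -0.703, 0.064, -0.07]
force: [0.0, -0.4, -0.6]
grip_width: 0.002
tip chest [  0.36   8.89 157.39] F [ 0.04 -0.38 -0.63] t 9.58 joints [ 0.14  0.6   1.26  0.    1.27 -1.24]
-144 -62 [ 98. 163.]
-144 62 [123. 322.]
-24 -62 [267. 152.]
-24 62 [273. 321.]
-19 -62 [272. 153.]
-19 62 [278. 330.]
26 -62 [345. 153.]
26 62 [340. 330.]
```

View pics/w3.png

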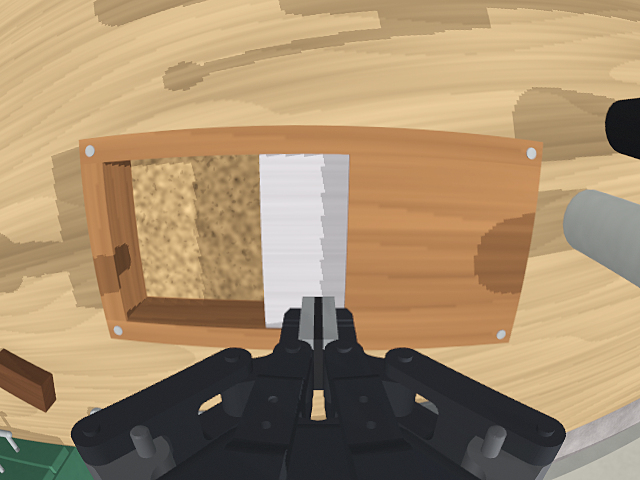

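```bash
cat >> h.py <<'E'
def edge(P,lo=130):
    """panel -y edge and window +y edge in chest frame along rows"""
    g=P['color'].astype(int); hs=cv2.cvtColor(P['color'],cv2.COLOR_RGB2HSV)
    m=(hs[...,1]<50)&(hs[...,2]>lo)
    for r in (180,220,260):
        c=np.where(m[r,150:480])[0]+150
        a=atz(P,(c.min()-.5,r),56.5,True); b=atz(P,(c.max()+.5,r),65,True)
        A=chest(a);Bq=chest(b);print(r,c.min(),c.max(),'edge y',A[1].round(1),'window end',Bq[1].round(1),'-> open',(A[1]-Bq[1]+26+144).round(1))
E
python3 -c "
from h import *
W=eyes.capture('wrist'); edge(W)
# left end of the window
hs=cv2.cvtColor(W['color'],cv2.COLOR_RGB2GRAY)
for r in (180,220,260):
  g=cv2.blur(W['color'],(1,3))[r,85:140].astype(int).sum(1); k=np.argmin(np.diff(g)); print(r,85+k+1,chest(atz(W,(85+k+.5,r),68,True))[1])
rep()
for c in('top',):
  P=eyes.capture(c); print([ (np.round(d['centre']),d['confidence']) for d in models.spot_point(P,'shutter')])
"
```

```text
180 260 349 edge y -29.1 window end 28.6 -> open 112.2
220 261 348 edge y -29.3 window end 28.6 -> open 112.1
260 262 347 edge y -29.8 window end 28.7 -> open 111.5
180 102 -140.75635432852727
220 107 -140.37747297232164
260 113 -140.4717713189411
tip chest [ -1.31   8.21 152.17] F [ 0.19  0.06 -0.18] t 9.68 joints [ 0.14  0.61  1.27  0.    1.27 -1.24]Traceback (most recent call last):
  File "<string>", line 10, in <module>
    P=eyes.capture(c); print([ (np.round(d['centre']),d['confidence']) for d in models.spot_point(P,'shutter')])
                                                                                ~~~~~~~~~~~~~~~~~^^^^^^^^^^^^^
ValueError: it knows: box, box_press, box_shutpress, box_well, can, chuck_mid, cup, drum, jar, offcut, screwdriver, wrench
```

The picture shows the well open, with the panel edge at column 260 and the window end at 349. The panel is about 112 mm open, 8 mm short of its stop because the tips slipped a little. I press again, more firmly, and drag the rest.

```bash
sed -i 's/^B=.*/B=(595.1,198.4,-.194)/' h.py; python3 -m crank '[{"dp":[1,40,-12],"roll":0,"gripper":255},{"dp":[1,80,-12],"roll":0,"gripper":255},{"dp":[1,90,-12],"roll":0,"gripper":255},{"dp":[1,93,-12],"roll":0,"gripper":255},{"dp":[1,95,-12],"roll":0,"gripper":255},{"dp":[1,95,-12],"roll":0,"gripper":255}]';python3 -c "
from h import *
rep()"
```

```text
time_s: 10.23
eef_pos: [594.4, 192.2, 80.5]
ee_rot: [0.704, -0.704, 0.066, -0.068]
force: [-0.5, 0.2, 1.3]
grip_width: -0.001
tip chest [ 0.54 -6.25 58.46] F [-0.45  0.25  1.31] t 10.23 joints [ 0.13  0.7   1.37  0.    1.07 -1.26]
```

```bash
python3 -m crank '[{"dp":[0,0.8,0],"roll":0,"gripper":255},{"dp":[0,1.5,0],"roll":0,"gripper":255},{"dp":[0,1.5,0],"roll":0,"gripper":255},{"dp":[0,1.5,0],"roll":0,"gripper":255}]'
```

```text
time_s: 10.57
eef_pos: [593.8, 191.8, 78.3]
ee_rot: [0.704, -0.704, 0.067, -0.067]
force: [0.3, -0.7, 0.4]
grip_width: -0.0
```

```bash
python3 -m crank '[{"dp":[0,1,0],"roll":0,"gripper":255},{"dp":[0,2,0],"roll":0,"gripper":255},{"dp":[0,2.8,0],"roll":0,"gripper":255},{"dp":[0,2.8,0],"roll":0,"gripper":255},{"dp":[0,2.8,0],"roll":0,"gripper":255}]'
```

```text
time_s: 10.98
eef_pos: [594.0, 191.7, 76.2]
ee_rot: [0.704, -0.704, 0.067, -0.067]
force: [-3.1, -0.8, 9.6]
grip_width: -0.0
```

```bash
python3 -m crank '[{"dp":[0,0.7,0],"roll":0,"gripper":255},{"dp":[0,0.8,2],"roll":0,"gripper":255},{"dp":[0,0.9,4],"roll":0,"gripper":255},{"dp":[0,1.0,6],"roll":0,"gripper":255},{"dp":[0,1.1,8],"roll":0,"gripper":255},{"dp":[0,1.1,10],"roll":0,"gripper":255},{"dp":[0,1.1,10],"roll":0,"gripper":255}]'
```

```text
time_s: 11.57
eef_pos: [596.6, 200.3, 75.6]
ee_rot: [-0.703, 0.705, -0.066, 0.068]
force: [-2.0, -7.6, 12.3]
grip_width: -0.003
```

```bash
python3 -m crank '[{"dp":[0,0.1,2],"roll":0,"gripper":255},{"dp":[0,0.2,4],"roll":0,"gripper":255},{"dp":[0,0.2,4],"roll":0,"gripper":255}]'
```

```text
time_s: 11.82
eef_pos: [597.4, 204.2, 75.4]
ee_rot: [-0.703, 0.705, -0.066, 0.068]
force: [-1.3, -7.5, 11.5]
grip_width: -0.004
```

```bash
python3 -m crank '[{"dp":[0,-8,0],"roll":0,"gripper":255},{"dp":[0,-40,0],"roll":0,"gripper":255},{"dp":[0,-100,0],"roll":0,"gripper":255},{"dp":[0,-100,0],"roll":0,"gripper":255},{"dp":[0,-100,0],"roll":0,"gripper":255},{"dp":[0,-100,0],"roll":0,"gripper":255}]';python3 -c "
from h import *
rep()
W=eyes.capture('wrist'); save(W,'w4.png');edge(W)
T=eyes.capture('top'); x0=370
big=cv2.resize(T['color'][240:340,360:500],(700,500),interpolation=cv2.INTER_CUBIC); cv2.imwrite('pics/t4.png',big[...,::-1])
hs=cv2.cvtColor(T['color'],cv2.COLOR_RGB2HSV)
m=((hs[...,1]<60)).astype(np.uint8); m[:275]=0;m[312:]=0;m[:,:425]=0;m[:,455:]=0
n,l,st,ce=cv2.connectedComponentsWithStats(m); print(st[1:],ce[1:])
"
```

```text
time_s: 12.32
eef_pos: [596.4, 205.6, 174.3]
ee_rot: [0.704, -0.704, 0.066, -0.068]
force: [-0.2, -0.2, -1.2]
grip_width: -0.001
tip chest [-1.200e-01  7.340e+00  1.523e+02] F [-0.24 -0.18 -1.21] t 12.32 joints [ 0.15  0.61  1.26  0.    1.27 -1.23]
180 257 347 edge y -32.1 window end 25.9 -> open 112.0
220 258 346 edge y -32.3 window end 25.8 -> open 111.8
260 259 344 edge y -32.9 window end 25.3 -> open 111.9
[[432 285  15  13 154]] [[439.45454545 291.16883117]]
```

View pics/t4.png

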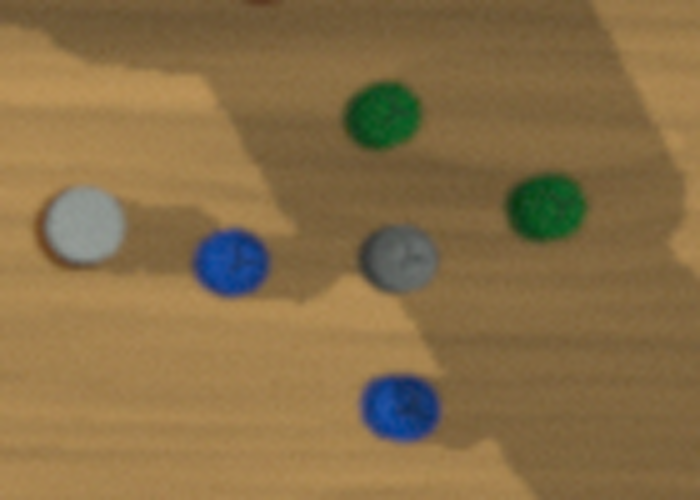

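In the crop the grey chuck is at top-image (440,292), clear of the blues and greens. The wrist estimate of the opening did not change (112 mm) although the drag force reached about 7.5 N, so the panel may already be at its stop. I check that from the other cameras while moving to the chuck.

```bash
python3 -m crank '[{"dp":[-74,20,-528],"roll":0.59,"gripper":70},{"dp":[-74,20,-528],"roll":0.59,"gripper":70},{"dp":[-74,20,-528],"roll":0.59,"gripper":70},{"dp":[-74,20,-528],"roll":0.59,"gripper":70},{"dp":[-74,20,-528],"roll":0.59,"gripper":70},{"dp":[-74,20,-528],"roll":0.59,"gripper":70},{"dp":[-74,20,-528],"roll":0.59,"gripper":70},{"dp":[-74,20,-528],"roll":0.59,"gripper":70},{"dp":[-74,20,-528],"roll":0.59,"gripper":70},{"dp":[-74,20,-528],"roll":0.59,"gripper":70}]' 30;python3 -c "
from h import *
rep()
s,p,R=tool(); print(R.T@(np.array([421,-299,154])-p))
T=eyes.capture('top');S=eyes.capture('side')
a=cv2.resize(T['color'][180:275,180:325],(580,380),interpolation=cv2.INTER_CUBIC)
cv2.imwrite('pics/t5.png',a[...,::-1])
x,y,an=B
for P in (T,S):
  hs=cv2.cvtColor(P['color'],cv2.COLOR_RGB2HSV)
  for w0,z in ((0,0),):
    row=[]
    for u in (-30,0,30):
      v=[]
      for w in np.arange(-60,40,1.):
        X=[x+np.cos(an)*u-np.sin(an)*w,y+np.sin(an)*u+np.cos(an)*w,57]; q=proj(P,X)
        h=cv2.getRectSubPix(hs[...,1],(1,1),(float(q[0]),float(q[1])))[0,0]; v.append(h)
      v=np.array(v); print(u,[ (int(w),int(h)) for w,h in zip(np.arange(-60,40),v)][::4])
"
```

```text
time_s: 13.25
eef_pos: [460.2, -189.9, 156.7]
ee_rot: [0.654, -0.654, 0.27, -0.268]
force: [1.6, -0.2, 0.2]
grip_width: 0.722
tip chest [ -57.55 -407.01  134.66] F [ 1.55 -0.23  0.25] t 13.25 joints [-0.63  0.36  1.71  0.    1.08 -1.42]
[  48.88024896    2.57017104 -105.13181726]
-30 [(-60, 150), (-56, 139), (-52, 141), (-48, 138), (-44, 149), (-40, 137), (-36, 113), (-32, 36), (-28, 11), (-24, 12), (-20, 12), (-16, 10), (-12, 10), (-8, 13), (-4, 12), (0, 11), (4, 12), (8, 11), (12, 10), (16, 13), (20, 11), (24, 20), (28, 94), (32, 174), (36, 173)]
0 [(-60, 141), (-56, 134), (-52, 141), (-48, 142), (-44, 144), (-40, 142), (-36, 106), (-32, 30), (-28, 11), (-24, 11), (-20, 11), (-16, 10), (-12, 10), (-8, 10), (-4, 12), (0, 12), (4, 11), (8, 12), (12, 13), (16, 9), (20, 9), (24, 24), (28, 106), (32, 168), (36, 172)]
30 [(-60, 139), (-56, 142), (-52, 141), (-48, 138), (-44, 145), (-40, 135), (-36, 102), (-32, 30), (-28, 10), (-24, 11), (-20, 11), (-16, 11), (-12, 10), (-8, 12), (-4, 12), (0, 9), (4, 11), (8, 11), (12, 8), (16, 7), (20, 10), (24, 25), (28, 100), (32, 163), (36, 169)]
-30 [(-60, 55), (-56, 54), (-52, 52), (-48, 49), (-44, 58), (-40, 55), (-36, 50), (-32, 50), (-28, 50), (-24, 51), (-20, 49), (-16, 23), (-12, 12), (-8, 9), (-4, 8), (0, 8), (4, 16), (8, 38), (12, 72), (16, 87), (20, 81), (24, 78), (28, 75), (32, 75), (36, 80)]
0 [(-60, 60), (-56, 58), (-52, 61), (-48, 64), (-44, 64), (-40, 60), (-36, 59), (-32, 57), (-28, 53), (-24, 51), (-20, 52), (-16, 53), (-12, 53), (-8, 36), (-4, 19), (0, 9), (4, 10), (8, 10), (12, 17), (16, 71), (20, 87), (24, 82), (28, 79), (32, 78), (36, 77)]
30 [(-60, 123), (-56, 131), (-52, 130), (-48, 115), (-44, 73), (-40, 36), (-36, 10), (-32, 12), (-28, 13), (-24, 13), (-20, 13), (-16, 13), (-12, 13), (-8, 14), (-4, 14), (0, 14), (4, 15), (8, 15), (12, 16), (16, 16), (20, 16), (24, 15), (28, 13), (32, 12), (36, 71)]
```

View pics/t5.png

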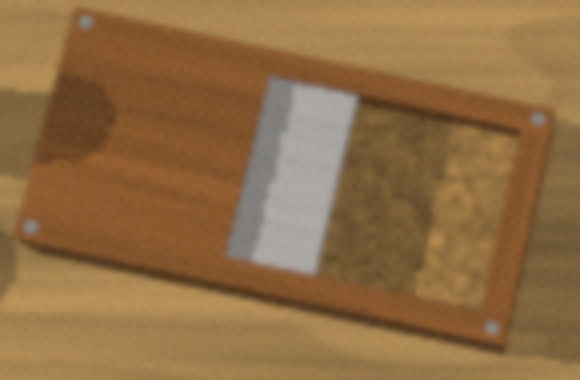

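The top crop shows the strip of panel at crop columns 268–360 of a window spanning 268–520, so the gap is about 111 mm. The edge starts 8 mm under the plate, so a 112 mm gap means the full 120 mm. That matches the panel refusing to move under a firm drag, so it is fully open. On to the chuck.

```bash
python3 -m crank '[{"dp":[49,3,-105],"roll":0,"gripper":70},{"dp":[49,3,-105],"roll":0,"gripper":70},{"dp":[49,3,-105],"roll":0,"gripper":70},{"dp":[49,3,-105],"roll":0,"gripper":70},{"dp":[49,3,-105],"roll":0,"gripper":70}]';python3 -c "
from h import *
W=eyes.capture('wrist'); save(W,'w6.png')
s,p,R=tool(); print(p,s['joints'].round(2))
for d in models.spot_point(W,'chuck_mid'): print(np.round(d['centre'],1),round(d['confidence'],2),atz(W,d['centre'],21,True).round(1))
print(proj(W,[421,-299,21],True))
hs=cv2.cvtColor(W['color'],cv2.COLOR_RGB2HSV)
" 
```

```text
time_s: 13.77
eef_pos: [422.0, -298.0, 153.6]
ee_rot: [0.654, -0.653, 0.27, -0.269]
force: [0.5, 0.6, -0.1]
grip_width: 0.725
[ 422.48125866 -296.98073423  153.89292294] [-0.84  0.4   1.66  0.    1.09 -1.63]
[233.4 173.9] 0.88 [ 346.4 -304.6   21. ]
[313.5 253. ] 0.72 [ 426.1 -305.9   21. ]
[266.1 343.8] 0.71 [ 453.8 -387.6   21. ]
[402.9 162.2] 0.62 [ 423.  -215.9   21. ]
[391.  314.6] 0.61 [ 504.3 -299.1   21. ]
[315.27178527 241.60516735]
```

View pics/w6.png

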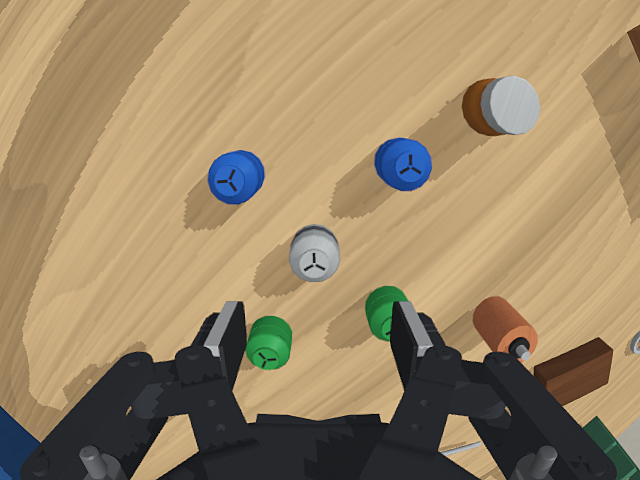

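The wrist picture shows the grey chuck at (314,253) with its nose centre at (314,265). Nothing stands in the way of the fingers on this diagonal.

```bash
python3 -c "
from h import *
W=eyes.capture('wrist'); s,p,R=tool()
n=atz(W,(314,265),42,True); print(n)
hs=cv2.cvtColor(W['color'],cv2.COLOR_RGB2HSV); g=(hs[...,1]<45).astype(np.uint8); g[:215]=0;g[295:]=0;g[:,:275]=0;g[:,350:]=0
q,l,st,ce=cv2.connectedComponentsWithStats(g); k=1+np.argmax(st[1:,4]); print(st[k],ce[k],atz(W,ce[k],24,True))
print(R.T@(np.array([n[0],n[1],30])-p))
"
```

```text
[ 428.50688393 -305.14169767   42.        ]
[ 287  225   50   57 2288] [311.63461538 253.56381119] [ 425.83513912 -305.09227022   24.        ]
[ 10.27783756 124.39315928  -2.47807916]
```

```bash
python3 -m crank '[{"dp":[9,35,-3],"roll":0,"gripper":70},{"dp":[9,70,-3],"roll":0,"gripper":70},{"dp":[9,100,-3],"roll":0,"gripper":70},{"dp":[9,115,-3],"roll":0,"gripper":70},{"dp":[9,125,-3],"roll":0,"gripper":70},{"dp":[9,130,-3],"roll":0,"gripper":70},{"dp":[9,130,-3],"roll":0,"gripper":70}]' 40
python3 -c "
from h import *
rep()"
```

```text
time_s: 14.5
eef_pos: [427.3, -305.5, 24.7]
ee_rot: [0.654, -0.654, 0.269, -0.268]
force: [0.0, -0.2, -0.1]
grip_width: 0.725
tip chest [ -67.53 -526.76    2.66] F [ 0.04 -0.22 -0.14] t 14.5 joints [-0.84  0.61  1.72  0.    0.81 -1.64]
```

```bash
python3 -m crank '[{"dp":[0,0,0],"roll":0,"gripper":255},{"dp":[0,0,0],"roll":0,"gripper":255},{"dp":[0,0,0],"roll":0,"gripper":255},{"dp":[0,0,0],"roll":0,"gripper":255},{"dp":[0,0,0],"roll":0,"gripper":255},{"dp":[0,0,0],"roll":0,"gripper":255},{"dp":[0,0,0],"roll":0,"gripper":255},{"dp":[0,0,0],"roll":0,"gripper":255}]' 40
```

```text
time_s: 15.17
eef_pos: [427.5, -306.6, 26.4]
ee_rot: [-0.654, 0.654, -0.268, 0.269]
force: [-0.5, 0.7, 4.7]
grip_width: 0.408
```

```bash
python3 -m crank '[{"dp":[0,-5,0],"roll":0,"gripper":255},{"dp":[0,-20,0],"roll":0,"gripper":255},{"dp":[0,-50,0],"roll":0,"gripper":255},{"dp":[0,-90,0],"roll":0,"gripper":255},{"dp":[0,-125,0],"roll":0,"gripper":255},{"dp":[0,-125,0],"roll":0,"gripper":255},{"dp":[0,-125,0],"roll":0,"gripper":255}]'
python3 -c "
from h import *
s,p,R=tool(); print(p,s['force'],s['grip_width'],R.T@(np.array([578.7,115,150])-p))"
```

```text
time_s: 15.75
eef_pos: [427.4, -306.5, 151.7]
ee_rot: [-0.653, 0.655, -0.268, 0.27]
force: [-0.6, 0.6, -3.4]
grip_width: 0.407
[ 427.39004194 -306.49616042  151.74345738] [-0.60613071  0.58737354 -3.42563685] 0.4072361871329644 [-188.76719831    0.91868898  406.10695285]
```

```bash
python3 -m crank '[{"dp":[-9,0,20],"roll":-0.06,"gripper":255},{"dp":[-25,0,54],"roll":-0.12,"gripper":255},{"dp":[-42,0,90],"roll":-0.2,"gripper":255},{"dp":[-59,0,126],"roll":-0.3,"gripper":255},{"dp":[-76,0,162],"roll":-0.4,"gripper":255},{"dp":[-93,0,198],"roll":-0.5,"gripper":255},{"dp":[-110,0,234],"roll":-0.59,"gripper":255},{"dp":[-127,0,270],"roll":-0.59,"gripper":255},{"dp":[-144,0,306],"roll":-0.59,"gripper":255},{"dp":[-161,0,345],"roll":-0.59,"gripper":255}]'
python3 -c "
from h import *
s,p,R=tool(); print(p,s['force'],s['grip_width'],R.T@(np.array([578.7,115,150])-p))"
```

```text
time_s: 16.58
eef_pos: [554.0, 53.6, 148.2]
ee_rot: [-0.704, 0.704, -0.068, 0.066]
force: [-0.0, -0.7, -2.7]
grip_width: 0.405
[554.03463523  53.57068502 148.15681905] [-0.0415971  -0.73097078 -2.7318194 ] 0.4054792721247349 [12.61579617 -1.91318567 64.98091782]
```

```bash
python3 -m crank '[{"dp":[6,0,30],"roll":0,"gripper":255},{"dp":[10,0,52],"roll":0,"gripper":255},{"dp":[11,0,62],"roll":0,"gripper":255},{"dp":[11,0,62],"roll":0,"gripper":255},{"dp":[11,0,62],"roll":0,"gripper":255}]'
python3 -c "
from h import *
rep();W=eyes.capture('wrist'); save(W,'w7.png')"
```

```text
time_s: 17.0
eef_pos: [576.6, 109.9, 148.7]
ee_rot: [-0.704, 0.704, -0.068, 0.066]
force: [0.3, 0.9, -2.9]
grip_width: 0.408
tip chest [ -1.11 -90.38 126.69] F [ 0.32  0.91 -2.9 ] t 17.0 joints [-0.01  0.54  1.44 -0.    1.16 -1.39]
```

View pics/w7.png

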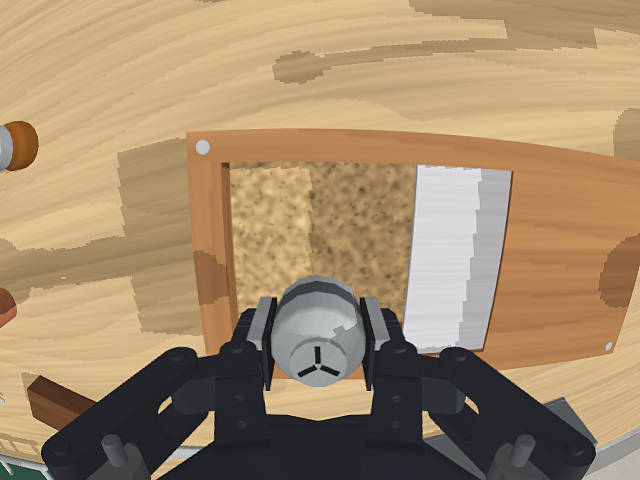

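The chuck is held upright over the middle of the open mouth (mouth columns 228–415, chuck at 318). I lower it.

```bash
python3 -m crank '[{"dp":[1,20,1],"roll":0,"gripper":255},{"dp":[1,45,1],"roll":0,"gripper":255},{"dp":[1,65,1],"roll":0,"gripper":255},{"dp":[1,80,1],"roll":0,"gripper":255},{"dp":[1,93,1],"roll":0,"gripper":255},{"dp":[1,104,1],"roll":0,"gripper":255},{"dp":[1,110,1],"roll":0,"gripper":255},{"dp":[1,112,1],"roll":0,"gripper":255},{"dp":[1,112,1],"roll":0,"gripper":255}]'
python3 -c "
from h import *
rep()"
```

```text
time_s: 17.8
eef_pos: [578.5, 110.7, 37.9]
ee_rot: [-0.704, 0.704, -0.067, 0.067]
force: [-0.2, -0.1, -2.1]
grip_width: 0.403
tip chest [  0.59 -89.25  15.93] F [-0.22 -0.1  -2.14] t 17.8 joints [-0.01  0.69  1.51 -0.    0.94 -1.39]
```

```bash
python3 -m crank '[{"dp":[0,2,1],"roll":0,"gripper":255},{"dp":[0,4,1],"roll":0,"gripper":255},{"dp":[0,4.5,1],"roll":0,"gripper":255},{"dp":[0,4.5,1],"roll":0,"gripper":255}]'
```

```text
time_s: 18.13
eef_pos: [578.7, 112.2, 33.6]
ee_rot: [-0.704, 0.704, -0.067, 0.067]
force: [0.5, -0.1, -2.3]
grip_width: 0.406
```

```bash
python3 -m crank '[{"dp":[0,0.5,0],"roll":0,"gripper":255},{"dp":[0,1,0],"roll":0,"gripper":255},{"dp":[0,1,0],"roll":0,"gripper":255}]'
```

```text
time_s: 18.38
eef_pos: [578.7, 112.2, 32.5]
ee_rot: [0.704, -0.704, 0.067, -0.067]
force: [0.7, 0.5, -2.6]
grip_width: 0.403
```

```bash
python3 -m crank '[{"dp":[0,0.4,0],"roll":0,"gripper":255},{"dp":[0,0.8,0],"roll":0,"gripper":255},{"dp":[0,0.8,0],"roll":0,"gripper":255}]'
```

```text
time_s: 18.63
eef_pos: [578.7, 112.2, 32.4]
ee_rot: [-0.704, 0.704, -0.067, 0.067]
force: [-2.6, 0.4, 5.8]
grip_width: 0.409
```

```bash
python3 -m crank '[{"dp":[0,0.4,0],"roll":0,"gripper":255},{"dp":[0,0.8,0],"roll":0,"gripper":255},{"dp":[0,0.8,0],"roll":0,"gripper":255}]'
```

```text
time_s: 18.88
eef_pos: [578.8, 112.2, 32.4]
ee_rot: [-0.704, 0.704, -0.067, 0.067]
force: [-7.0, 0.5, 12.7]
grip_width: 0.407
```

```bash
python3 -m crank '[{"dp":[0,-1.0,0],"roll":0,"gripper":255},{"dp":[0,-1.2,0],"roll":0,"gripper":255},{"dp":[0,-1.2,0],"roll":0,"gripper":140},{"dp":[0,-1.2,0],"roll":0,"gripper":120},{"dp":[0,-1.2,0],"roll":0,"gripper":105},{"dp":[0,-1.2,0],"roll":0,"gripper":105},{"dp":[0,-1.2,0],"roll":0,"gripper":105}]' 20
python3 -c "
from h import *
rep()"
```

```text
time_s: 19.47
eef_pos: [579.2, 113.3, 32.6]
ee_rot: [0.705, -0.703, 0.066, -0.068]
force: [1.1, 8.2, 2.7]
grip_width: 0.589
tip chest [  0.83 -86.59  10.57] F [1.14 8.23 2.65] t 19.47 joints [-0.01  0.7   1.51  0.    0.92 -1.39]
```

```bash
python3 -m crank '[{"dp":[0,-1.2,0],"roll":0,"gripper":128},{"dp":[0,-1.2,0],"roll":0,"gripper":128},{"dp":[0,-1.2,0],"roll":0,"gripper":128}]'
python3 -c "
from h import *
rep()
W=eyes.capture('wrist'); save(W,'w8.png')"
```

```text
time_s: 19.72
eef_pos: [578.7, 112.0, 33.2]
ee_rot: [-0.704, 0.704, -0.067, 0.067]
force: [0.4, 0.4, 0.0]
grip_width: 0.498
tip chest [  0.58 -87.93  11.24] F [0.35 0.35 0.01] t 19.72 joints [-0.01  0.7   1.51 -0.    0.93 -1.39]
```

View pics/w8.png

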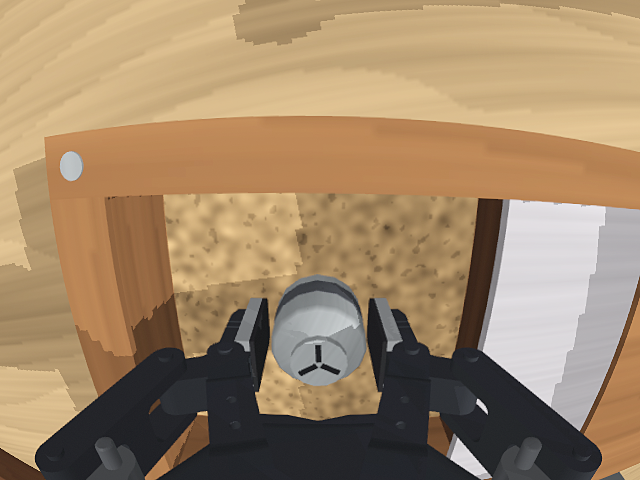

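The chuck stands free between the pads at (318,330), released, and contact forces are zero. I lift straight out.

```bash
python3 -m crank '[{"dp":[0,-3,0],"roll":0,"gripper":128},{"dp":[0,-9,0],"roll":0,"gripper":128},{"dp":[0,-20,0],"roll":0,"gripper":128},{"dp":[0,-40,0],"roll":0,"gripper":128},{"dp":[0,-75,0],"roll":0,"gripper":128},{"dp":[0,-110,0],"roll":0,"gripper":255},{"dp":[0,-120,40],"roll":0,"gripper":255},{"dp":[0,-120,80],"roll":0,"gripper":255},{"dp":[0,-120,80],"roll":0,"gripper":255},{"dp":[0,-120,80],"roll":0,"gripper":255}]'
python3 -c "
from h import *
rep()
W=eyes.capture('wrist'); save(W,'w9.png'); edge(W)
print([(np.round(d['centre']),round(d['confidence'],2),chest(atz(W,d['centre'],27,True))) for d in models.spot_point(W,'chuck_mid')])"
```

```text
time_s: 20.6
eef_pos: [593.6, 192.4, 154.2]
ee_rot: [0.704, -0.704, 0.066, -0.066]
force: [0.2, 0.2, -0.5]
grip_width: -0.002
tip chest [ -0.28  -6.21 132.2 ] F [ 0.24  0.19 -0.48] t 20.6 joints [ 0.13  0.61  1.31 -0.    1.22 -1.26]
180 274 373 edge y -32.3 window end 25.4 -> open 112.3
220 197 371 edge y -81.7 window end 25.2 -> open 63.2
260 183 369 edge y -94.0 window end 25.2 -> open 50.8
[(array([205., 240.]), 0.77, array([ -1.873189  , -86.58235781,   5.        ]))]
```

View pics/w9.png

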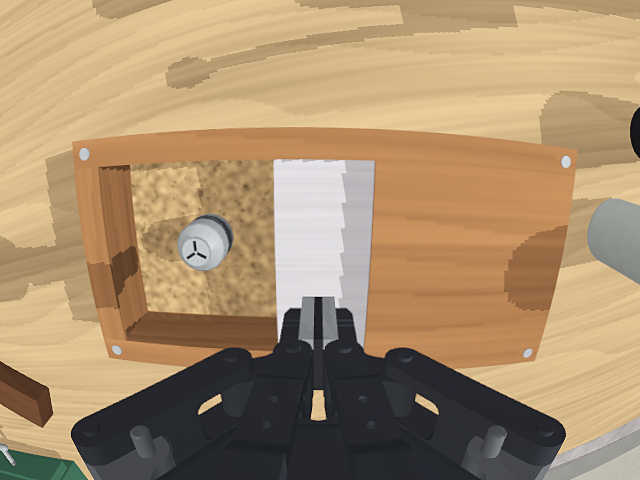

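The chuck stands upright in the well at (205,240), and the panel edge at column 274 has not moved. I close it by pressing at y = +6 mm.

```bash
python3 -m crank '[{"dp":[0,35,12],"roll":0,"gripper":255},{"dp":[0,60,12],"roll":0,"gripper":255},{"dp":[0,70,12],"roll":0,"gripper":255},{"dp":[0,74,12],"roll":0,"gripper":255},{"dp":[0,74,12],"roll":0,"gripper":255}]';python3 -c "
from h import *
rep()"
```

```text
time_s: 21.12
eef_pos: [596.2, 201.7, 79.4]
ee_rot: [-0.704, 0.704, -0.068, 0.067]
force: [0.1, -0.6, -0.1]
grip_width: -0.003
tip chest [ 0.42  3.41 57.39] F [ 0.09 -0.6  -0.13] t 21.12 joints [ 0.14  0.71  1.35 -0.    1.08 -1.24]
```

```bash
python3 -m crank '[{"dp":[0,0.8,0],"roll":0,"gripper":255},{"dp":[0,1.6,0],"roll":0,"gripper":255},{"dp":[0,1.6,0],"roll":0,"gripper":255},{"dp":[0,1.6,0],"roll":0,"gripper":255}]'
```

```text
time_s: 21.45
eef_pos: [596.4, 202.5, 78.5]
ee_rot: [0.704, -0.704, 0.067, -0.067]
force: [-0.0, -1.6, 0.2]
grip_width: -0.001
```

```bash
python3 -m crank '[{"dp":[0,1,0],"roll":0,"gripper":255},{"dp":[0,2,0],"roll":0,"gripper":255},{"dp":[0,3,0],"roll":0,"gripper":255},{"dp":[0,3.3,0],"roll":0,"gripper":255},{"dp":[0,3.3,0],"roll":0,"gripper":255}]'
```

```text
time_s: 21.87
eef_pos: [596.5, 202.4, 75.8]
ee_rot: [0.704, -0.704, 0.066, -0.067]
force: [-2.0, -1.9, 9.7]
grip_width: -0.0
```

```bash
python3 -m crank '[{"dp":[0,0.6,0],"roll":0,"gripper":255},{"dp":[0,0.6,-2],"roll":0,"gripper":255},{"dp":[0,0.5,-5],"roll":0,"gripper":255},{"dp":[0,0.4,-8],"roll":0,"gripper":255},{"dp":[0,0.3,-12],"roll":0,"gripper":255},{"dp":[0,0.1,-16],"roll":0,"gripper":255},{"dp":[0,0,-20],"roll":0,"gripper":255},{"dp":[0,0,-20],"roll":0,"gripper":255}]'
```

```text
time_s: 22.53
eef_pos: [592.7, 183.5, 76.2]
ee_rot: [0.705, -0.703, 0.066, -0.068]
force: [-3.4, 2.7, 11.4]
grip_width: -0.002
```

```bash
python3 -m crank '[{"dp":[0,-0.1,-4],"roll":0,"gripper":255},{"dp":[0,-0.2,-9],"roll":0,"gripper":255},{"dp":[0,-0.4,-14],"roll":0,"gripper":255},{"dp":[0,-0.6,-19],"roll":0,"gripper":255},{"dp":[0,-0.8,-24],"roll":0,"gripper":255},{"dp":[0,-1.0,-29],"roll":0,"gripper":255},{"dp":[0,-1.1,-34],"roll":0,"gripper":255},{"dp":[0,-1.3,-39],"roll":0,"gripper":255}]'
```

```text
time_s: 23.2
eef_pos: [585.1, 145.7, 77.3]
ee_rot: [0.705, -0.703, 0.066, -0.067]
force: [-2.9, 7.1, 12.0]
grip_width: -0.0
```

```bash
python3 -m crank '[{"dp":[0,-0.1,-4],"roll":0,"gripper":255},{"dp":[0,-0.3,-9],"roll":0,"gripper":255},{"dp":[0,-0.5,-14],"roll":0,"gripper":255},{"dp":[0,-0.7,-19],"roll":0,"gripper":255},{"dp":[0,-0.9,-24],"roll":0,"gripper":255},{"dp":[0,-1.0,-29],"roll":0,"gripper":255},{"dp":[0,-1.2,-34],"roll":0,"gripper":255},{"dp":[0,-1.4,-39],"roll":0,"gripper":255}]';python3 -c "
from h import *
rep()"
```

```text
time_s: 23.87
eef_pos: [577.4, 107.4, 78.6]
ee_rot: [0.705, -0.703, 0.067, -0.067]
force: [-4.8, 6.6, 13.4]
grip_width: 0.002
tip chest [  0.2  -92.69  56.59] F [-4.76  6.63 13.4 ] t 23.87 joints [-0.02  0.63  1.5   0.    1.01 -1.4 ]
```

```bash
python3 -m crank '[{"dp":[0,-0.2,-4],"roll":0,"gripper":255},{"dp":[0,-0.4,-9],"roll":0,"gripper":255},{"dp":[0,-0.6,-14],"roll":0,"gripper":255},{"dp":[0,-0.8,-18],"roll":0,"gripper":255},{"dp":[0,-1,-22],"roll":0,"gripper":255},{"dp":[0,-1.1,-26],"roll":0,"gripper":255},{"dp":[0,-1.2,-30],"roll":0,"gripper":255},{"dp":[0,-1.2,-33],"roll":0,"gripper":255},{"dp":[0,-1.2,-33],"roll":0,"gripper":255}]';python3 -c "
from h import *
rep()"; python3 -m crank '[{"dp":[0,-8,0],"roll":0,"gripper":255},{"dp":[0,-40,0],"roll":0,"gripper":255},{"dp":[0,-80,40],"roll":0,"gripper":255},{"dp":[0,-100,80],"roll":0,"gripper":255},{"dp":[0,-100,110],"roll":0,"gripper":255},{"dp":[0,-100,110],"roll":0,"gripper":255},{"dp":[0,-100,110],"roll":0,"gripper":255}]';python3 -c "
from h import *
rep()
W=eyes.capture('wrist'); save(W,'w10.png'); edge(W)"
```

```text
time_s: 24.62
eef_pos: [572.5, 74.7, 80.1]
ee_rot: [0.705, -0.703, 0.066, -0.069]
force: [0.7, 6.4, 10.6]
grip_width: -0.003
tip chest [   1.65 -125.7    58.07] F [ 0.74  6.36 10.61] t 24.62 joints [-0.07  0.61  1.53  0.    1.   -1.46]
time_s: 25.2
eef_pos: [592.0, 183.8, 178.7]
ee_rot: [0.704, -0.704, 0.066, -0.066]
force: [-0.7, 0.0, -0.5]
grip_width: -0.001
tip chest [ -0.27 -14.91 156.67] F [-0.69  0.   -0.47] t 25.2 joints [ 0.11  0.58  1.29 -0.    1.27 -1.27]
180 150 381 edge y -132.7 window end 25.6 -> open 11.7
220 150 379 edge y -135.6 window end 25.5 -> open 9.0
260 150 376 edge y -139.7 window end 25.0 -> open 5.3
```

View pics/w10.png

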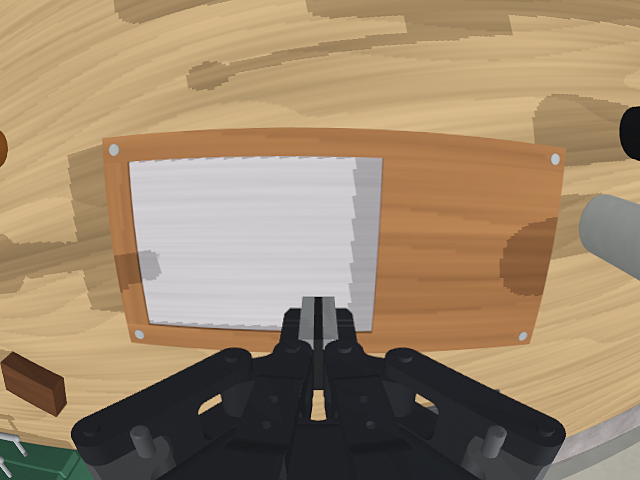

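No gap shows any more, but up to 8 mm of opening would be hidden under the plate. One more firm drag makes sure the panel is against its stop.

```bash
python3 -m crank '[{"dp":[0,20,-40],"roll":0,"gripper":255},{"dp":[0,50,-75],"roll":0,"gripper":255},{"dp":[0,80,-83],"roll":0,"gripper":255},{"dp":[0,90,-83],"roll":0,"gripper":255},{"dp":[0,94,-83],"roll":0,"gripper":255},{"dp":[0,95,-83],"roll":0,"gripper":255},{"dp":[0,95,-83],"roll":0,"gripper":255}]';python3 -c "
from h import *
rep()"
```

```text
time_s: 25.83
eef_pos: [577.1, 100.8, 84.4]
ee_rot: [0.704, -0.704, 0.066, -0.067]
force: [-0.0, 0.1, -0.1]
grip_width: 0.001
tip chest [  1.16 -99.21  62.39] F [-0.04  0.07 -0.06] t 25.83 joints [-0.03  0.62  1.5   0.    1.02 -1.41]
```

```bash
python3 -m crank '[{"dp":[0,1,0],"roll":0,"gripper":255},{"dp":[0,1.8,0],"roll":0,"gripper":255},{"dp":[0,2.5,0],"roll":0,"gripper":255},{"dp":[0,2.5,0],"roll":0,"gripper":255},{"dp":[0,2.5,0],"roll":0,"gripper":255}]'
```

```text
time_s: 26.25
eef_pos: [576.6, 100.6, 81.1]
ee_rot: [0.704, -0.704, 0.067, -0.067]
force: [-0.3, 0.5, 0.9]
grip_width: 0.002
```

```bash
python3 -m crank '[{"dp":[0,1,0],"roll":0,"gripper":255},{"dp":[0,2,0],"roll":0,"gripper":255},{"dp":[0,2.9,0],"roll":0,"gripper":255},{"dp":[0,2.9,0],"roll":0,"gripper":255},{"dp":[0,2.9,0],"roll":0,"gripper":255}]'
```

```text
time_s: 26.67
eef_pos: [576.7, 100.5, 79.2]
ee_rot: [0.704, -0.704, 0.067, -0.067]
force: [-3.6, 1.6, 12.3]
grip_width: 0.003
```

```bash
python3 -m crank '[{"dp":[0,-0.1,-2],"roll":0,"gripper":255},{"dp":[0,-0.1,-4],"roll":0,"gripper":255},{"dp":[0,-0.2,-6],"roll":0,"gripper":255},{"dp":[0,-0.3,-8],"roll":0,"gripper":255},{"dp":[0,-0.3,-10],"roll":0,"gripper":255},{"dp":[0,-0.3,-10],"roll":0,"gripper":255}]'
```

```text
time_s: 27.17
eef_pos: [575.7, 91.6, 79.8]
ee_rot: [0.705, -0.703, 0.066, -0.068]
force: [1.3, 6.7, 9.4]
grip_width: -0.0
```

```bash
python3 -m crank '[{"dp":[0,-0.1,-2],"roll":0,"gripper":255},{"dp":[0,-0.2,-5],"roll":0,"gripper":255},{"dp":[0,-0.3,-8],"roll":0,"gripper":255},{"dp":[0,-0.4,-10],"roll":0,"gripper":255},{"dp":[0,-0.4,-10],"roll":0,"gripper":255}]';python3 -c "
from h import *
rep()"
```

```text
time_s: 27.58
eef_pos: [573.8, 81.5, 80.1]
ee_rot: [0.705, -0.703, 0.066, -0.069]
force: [1.0, 5.8, 9.0]
grip_width: -0.003
tip chest [   1.63 -118.82   58.11] F [0.98 5.82 9.04] t 27.58 joints [-0.06  0.61  1.53  0.    1.   -1.44]
```

```bash
python3 -m crank '[{"dp":[0,0.9,0],"roll":0,"gripper":255},{"dp":[0,0.9,-2],"roll":0,"gripper":255},{"dp":[0,0.8,-4],"roll":0,"gripper":255},{"dp":[0,0.7,-6],"roll":0,"gripper":255},{"dp":[0,0.6,-8],"roll":0,"gripper":255},{"dp":[0,0.6,-8],"roll":0,"gripper":255}]'
```

```text
time_s: 28.08
eef_pos: [572.6, 74.0, 79.9]
ee_rot: [0.705, -0.703, 0.065, -0.069]
force: [1.6, 8.0, 11.1]
grip_width: 0.0
```

```bash
python3 -m crank '[{"dp":[0,-8,0],"roll":0,"gripper":255},{"dp":[0,-40,0],"roll":0,"gripper":255},{"dp":[0,-80,0],"roll":0,"gripper":255},{"dp":[-60,-115,0],"roll":0,"gripper":255},{"dp":[-100,-115,0],"roll":0,"gripper":255},{"dp":[-140,-115,0],"roll":0,"gripper":255},{"dp":[-180,-115,0],"roll":0,"gripper":255},{"dp":[-180,-115,0],"roll":0,"gripper":255},{"dp":[-180,-115,0],"roll":0,"gripper":255}]';python3 -c "
from h import *
rep()
Z=dict(drum=0,jar=0,offcut=0,can=0,cup=0,wrench=0,screwdriver=0,chuck_mid=21)
P=eyes.capture('top')
for n in Z:
  for d in models.spot_point(P,n)[:5]:
    if d['confidence']>.3: print(n,np.round(d['centre']),round(d['confidence'],2))
c,a=quad(P['color'],120,(225,320,190,270)); print('panel area',a,c.min(0),c.max(0))"
```

```text
time_s: 28.83
eef_pos: [391.0, 107.5, 193.2]
ee_rot: [-0.704, 0.704, -0.067, 0.066]
force: [1.4, -1.7, 0.5]
grip_width: -0.001
tip chest [-182.77 -128.52  171.24] F [ 1.36 -1.73  0.53] t 28.83 joints [-0.02  0.11  1.92 -0.    1.11 -1.4 ]
drum [413. 233.] 0.55
jar [373. 284.] 0.76
jar [397. 185.] 0.46
offcut [401. 188.] 0.97
can [161. 210.] 0.88
cup [132. 241.] 0.66
wrench [343. 160.] 0.78
chuck_mid [435. 266.] 0.74
chuck_mid [406. 287.] 0.61
chuck_mid [440. 321.] 0.61
chuck_mid [470. 282.] 0.47
panel area 2822.5 [237 200] [308 256]
```

```bash
python3 -c "
from h import *
print(ctrl.finish_job())"
```

```text
the job is handed in; nothing more can be done
None
```

The steel chuck is standing upright in the well and the panel is shut over it. The job was handed in at about 29 s, with the arm clear of the chest.

- **Opening:** I pressed at about 10–13 N and dragged the panel open. The camera showed a 112 mm gap. The edge starts 8 mm under the plate, so I read that as the full 120 mm. It is 8 mm less than the mouth given in the task (y = -144 to -24 mm), but a second, firmer drag reached 7.6 N along the run and moved the panel no further.
- **Placing:** I lowered the chuck until it touched the floor, eased off and let go. While the gripper opened, the tool felt about 8 N sideways, probably the fingers touching the edge of the mouth, so I closed them a little before lifting out. The picture afterwards showed the chuck upright near y = -86 mm.
- **Shutting:** No gap shows, and the panel outline in the top camera matches the start picture. Any opening under 8 mm would be hidden by the plate. I therefore dragged once more, up to about 8 N along the run, more than the 5 N the panel needs. That suggests it is at its stop, but no picture can confirm it.
- **Other things:** The top-camera network found the drum, jar, offcut, can, cup, wrench and the four look-alikes within a few pixels of where they began. It did not report the screwdriver on that last look; the arm did not go near it.

The highest press reading on the chest or panel was about 13 N straight down, or about 16 N counting the sideways drag. Forces were read only at the end of each move.

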